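Unstack the fired glaze test tiles and lay each by its jar of stain

ROBOT

A 6-joint arm with a two-finger parallel gripper is mounted at the origin on the work surface. World frame = base frame: x ahead of the robot, y to its left, z up, the work surface at z = 0. Lengths are in m, angles in rad, forces in N, time in s.
With the tool pointing down it reaches from about 0.3 to 0.775 m from the base axis. Payload 14.6 kg.
Tool frame: the origin (TCP) lies at the very end of the fingers, on their centre line; the grasp point (between the pads) lies 19 mm behind it; z points along the fingers, y is the line along which they close (so a half turn about z gives the same grasp; the last joint's range is limited). The gripper opens to 94 mm and grips with 3 to 60 N. Pads are 16 mm wide; open, the fingers measure 119 mm over their backs; the gripper's body (75 mm by 177 mm) begins 78 mm behind the grasp point.
Start: joints at [1.158, 0.3, 1.521, -0, 1.321, -0.067], TCP at [0.186, 0.517, 0.205] pointing down, gripper open.
Joint ranges: [-3.03, 3.03], [-0.79, 2.21], [0.23, 2.52], [-1.04, 4.18], [0, 3.07], [-2.55, 2.55]. Speed limits (rad/s): [2.22, 2.22, 2.57, 3.14, 3.14, 3.14].

INTERFACE

Orientations are given as [roll, pitch, yaw] about the fixed x, y, z axes, in that order (R = Rz(yaw) Ry(pitch) Rx(roll)).
In Python, from station import status, vision, order, silhouettes gives the robot as it stands. The module is installed in compiled form; this text tells all that it offers.
- The arm moves only by the shell command python3 -m pendant 'ROWS' [FORCE]. ROWS is JSON, one flat list of numbers, 7 for each row, row after row: the shift along the tool's x, y, z in units of 500 mm (1.0 is 500 mm), then the turn, a rotation vector about the tool's x, y, z in units of 90 degrees (1.0 is 90 degrees), then the opening, from -1 (shut) to 1 (fully open). A call has 1 to 12 rows; each row is the pose to reach, as a shift and turn from the pose commanded when the call began, along the tool's axes at that moment; what a row does not reach only later rows make up. A row lasts 1/10 s, in which the tool goes at most 50 mm and 8.59 degrees, less where a joint would pass 70% of its speed; a pose out of reach is approached as far as the arm can. A call with a number of a shift or a turn outside -1 to 1 is refused whole. A call with a gripper value outside its range is refused whole. The fingers move at their own pace and stop on an object; FORCE is the grip in N (left out, the last holds). Time passes only in rows, so rows that repeat a pose let the fingers close. It gives the time, the measured TCP pose, the force, the opening and the grip force at its end, in the units of the state.
- status.get_obs(): the state, without advancing time (a new reading comes with each control period).
- vision.camera(name): name is "side" or "top"; returns a dict with "pixels" (480x640x3 uint8, red, green, blue), "K" (3x3 intrinsics, pixels), "R" (3x3) and "t" (3): a world point X has camera coordinates R X + t. Camera axes: x right, y down, z forward; pixel columns grow to the right and rows downward; lengths in m; the calibration is good to about 2 mm. A picture is of the moment at which its call begins. There is no depth.
- order.hand_in(): hands the job in; it is judged then, once.
Trained networks look in a picture, given as the dict that the camera call returned (one of the last four; its "shot" number tells which), for a name from the list of things; names that differ only in an ending like _2 or _b are one class to them, and where a whole thing is asked for, a point or a joint stands for the part that bears it (a point fixed in the world has none). Each returns a list of dicts, best first, with "score" (0 to 1); they miss things now and then, are a little off and sometimes report something else, mostly with a low value. They report only what shows in the picture. A call takes as long as a camera call. They do not tell look-alikes from the thing itself.
- silhouettes(target, picture): "region" (480x640 bool, what is visible of it) and "extent" ([left, top, right, bottom] in pixels, round what is visible of it).
The state is a dict: "time_s": time; "qpos": joint angles; "joint_vel": joint speeds; "tau": joint torques, N m; "ee_pos": TCP position; "eef_rot": TCP orientation; "force": force on the tool from outside, world axes, zero at the start; "moment": the same for the moment, N m; "grip_width": finger opening in m; "grip_force": force on a finger pad.
Only numpy, scipy, OpenCV 4.12 (cv2) and the standard library are available. Lean on these libraries where they do the work, as an engineer would, in place of code of your own. Each camera call takes 0.05 s, during which the arm holds its last target. There are 200 camera calls.

TASK

The fired test tiles have come from the colour measurement in two stacks. Take the stacks apart and lay each tile, glazed face up, in the middle of the empty compartment of the tray that holds the jar of the same colour, lengthwise along the tray and flat on its floor. Set every tile down gently, never let one drop: the glaze chips.

Things in the scene. Friction and masses are not known exactly. Their poses are not given: they have to be found in the camera images.
- tile_blue: Ceramic test tile, flat bar 96 x 40 x 15 mm, about 0.13 kg: cobalt blue glaze on top and sides, bare buff underside. Origin: centre of its underside; x along its length, y across its width, z up out of the glazed face. At the start face up in one of two fanned stacks on the bench (three tiles and two), each tile turned 30 to 90 degrees from the one below, so that its ends show.
- tile_green: Ceramic test tile, flat bar 96 x 40 x 15 mm, about 0.13 kg: dark green glaze on top and sides, bare buff underside. Origin: centre of its underside; x along its length, y across its width, z up out of the glazed face. At the start face up in one of two fanned stacks on the bench (three tiles and two), each tile turned 30 to 90 degrees from the one below, so that its ends show.
- tile_red: Ceramic test tile, flat bar 96 x 40 x 15 mm, about 0.13 kg: red glaze on top and sides, bare buff underside. Origin: centre of its underside; x along its length, y across its width, z up out of the glazed face. At the start face up in one of two fanned stacks on the bench (three tiles and two), each tile turned 30 to 90 degrees from the one below, so that its ends show.
- tile_yellow: Ceramic test tile, flat bar 96 x 40 x 15 mm, about 0.13 kg: yellow glaze on top and sides, bare buff underside. Origin: centre of its underside; x along its length, y across its width, z up out of the glazed face. At the start face up in one of two fanned stacks on the bench (three tiles and two), each tile turned 30 to 90 degrees from the one below, so that its ends show.
- tile_black: Ceramic test tile, flat bar 96 x 40 x 15 mm, about 0.13 kg: black glaze on top and sides, bare buff underside. Origin: centre of its underside; x along its length, y across its width, z up out of the glazed face. At the start face up in one of two fanned stacks on the bench (three tiles and two), each tile turned 30 to 90 degrees from the one below, so that its ends show.
- tray_blue: White tray, fixed, 185 x 86 mm, rim 8 mm high, with a jar of cobalt blue stain (cobalt blue sticker on its lid). Origin: on the bench under the centre of its empty compartment (114 x 80 mm inside, floor 3 mm up, closed by an 8 mm high rib at x = 58 mm); x along the tray to the jar, y across, z up. Jar: 48 mm diameter, top 65 mm above the bench, at x = 92 mm.
- tray_green: White tray, fixed, 185 x 86 mm, rim 8 mm high, with a jar of dark green stain (dark green sticker on its lid). Origin: on the bench under the centre of its empty compartment (114 x 80 mm inside, floor 3 mm up, closed by an 8 mm high rib at x = 58 mm); x along the tray to the jar, y across, z up. Jar: 48 mm diameter, top 65 mm above the bench, at x = 92 mm.
- tray_red: White tray, fixed, 185 x 86 mm, rim 8 mm high, with a jar of red stain (red sticker on its lid). Origin: on the bench under the centre of its empty compartment (114 x 80 mm inside, floor 3 mm up, closed by an 8 mm high rib at x = 58 mm); x along the tray to the jar, y across, z up. Jar: 48 mm diameter, top 65 mm above the bench, at x = 92 mm.
- tray_yellow: White tray, fixed, 185 x 86 mm, rim 8 mm high, with a jar of yellow stain (yellow sticker on its lid). Origin: on the bench under the centre of its empty compartment (114 x 80 mm inside, floor 3 mm up, closed by an 8 mm high rib at x = 58 mm); x along the tray to the jar, y across, z up. Jar: 48 mm diameter, top 65 mm above the bench, at x = 92 mm.
- tray_black: White tray, fixed, 185 x 86 mm, rim 8 mm high, with a jar of black stain (black sticker on its lid). Origin: on the bench under the centre of its empty compartment (114 x 80 mm inside, floor 3 mm up, closed by an 8 mm high rib at x = 58 mm); x along the tray to the jar, y across, z up. Jar: 48 mm diameter, top 65 mm above the bench, at x = 92 mm.
There are look-alikes about, which are no part of the job. There is more than one size of the tile_red; the job needs the middle-sized. Leave any pink look-alike of the tile_black alone.

How it is judged:
By the outcome, as a careful person would: the job done as asked, in the order asked, and still so for the second after the job is handed in, with the robot touching nothing.
It also fails if it takes over 115 s, if anything falls off the work surface, if the arm or the gripper's body presses on something with over 40 N, if the wrist force passes 120 N, or if a joint passes its speed limit or range.

## Working session

There is one attempt and no reset: what is moved stays moved. The work goes in short steps, Python scripts to look and compute and a shell command to move; the robot and the scene stay as the last step left them, time stands still between calls to the robot, and variables do not carry over. Pictures are saved under pics/ and viewed, at most 14 in all, crops included, and the job is handed in when it is done.

```bash
mkdir -p pics; python3 - <<'E'
from station import status, vision
import cv2,numpy as np
for n in("top","side"):
    c=vision.camera(n); cv2.imwrite(f"pics/{n}0.png",c["pixels"][:,:,::-1])
    print(n,c["K"],c["R"],c["t"])
print(status.get_obs())
E
```

```text
top [[464.38682021   0.         314.26587828]
 [  0.         464.38682021 241.09262804]
 [  0.           0.           1.        ]] [[-1.11756612e-03 -9.99971298e-01  7.49364016e-03]
 [-9.95569016e-01  4.07977908e-04 -9.40328050e-02]
 [ 9.40270488e-02 -7.56552384e-03 -9.95540897e-01]] [-0.01474881  0.42986261  0.94699868]
side [[562.34699154   0.         317.96360741]
 [  0.         562.34699154 241.44798131]
 [  0.           0.           1.        ]] [[ 0.94145293 -0.33710924 -0.00487173]
 [-0.17266206 -0.46968553 -0.8657848 ]
 [ 0.28957587  0.8159368  -0.5003928 ]] [-0.39542843  0.13300165  1.11797133]
{'time_s': 0.1, 'qpos': array([ 1.15841862e+00,  3.00423789e-01,  1.52150356e+00, -4.38329228e-05,
        1.32068094e+00, -6.65729515e-02]), 'joint_vel': array([-0.00187583, -0.00249215, -0.00205704,  0.00034157,  0.00028456,
        0.00033958]), 'tau': array([ 2.93431374e-03, -5.32641256e+01, -3.53280759e+01,  7.10352603e-02,
        2.34626234e-02, -2.35839252e-05]), 'ee_pos': array([0.1863337 , 0.5172348 , 0.20494507]), 'eef_rot': array([-3.14057645e+00, -2.51998743e-05,  2.79579876e+00]), 'force': array([ 0.38802838, -0.45289761, -0.07114087]), 'moment': array([0.03330426, 0.00533508, 0.01945595]), 'grip_force': 0.0, 'grip_width': 0.09380659734332669}
```

View pics/top0.png

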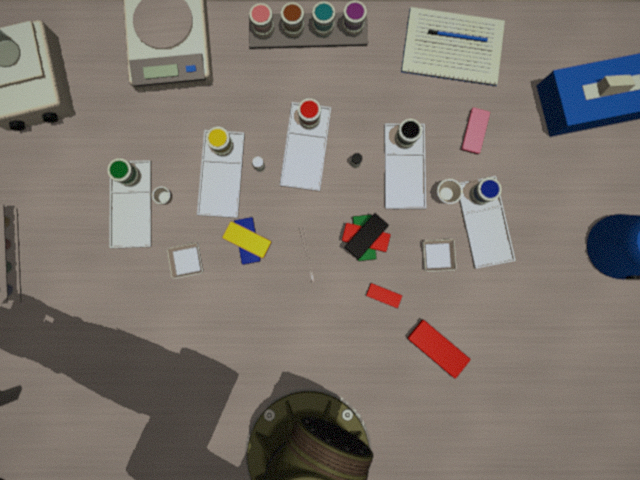

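View pics/side0.png

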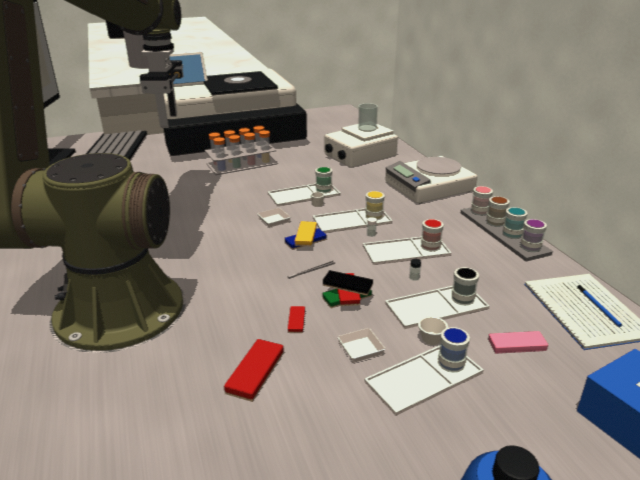

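Top view, candidates. Red tiles: stack (366,238), small (384,295) and large (438,348). The stack one at (352,232)/(380,242) should be the middle-sized. Black: the stack top (366,237); pink look-alike at (476,130). Yellow (247,240) lies over blue (247,250), and black over red over green. Jars: green (120,170), yellow (219,139), red (309,111), black (409,131), blue (488,189).

```bash
cat > h.py <<'E'
import numpy as np,cv2
from station import status,vision,silhouettes
from scipy.optimize import minimize
from scipy.spatial.transform import Rotation as Ro
def proj(c,X):
    p=(c["R"]@X.T).T+c["t"]; p=p@c["K"].T; return p[:,:2]/p[:,2:]
def unproj(c,uv,z):
    d=c["R"].T@np.linalg.inv(c["K"])@np.array([*uv,1.]); o=-c["R"].T@c["t"]
    return o+d*(z-o[2])/d[2]
def box(x0,x1,y0,y1,z0,z1): return np.array([[x,y,z] for x in(x0,x1) for y in(y0,y1) for z in(z0,z1)])
def tile(z): return [box(-.048,.048,-.02,.02,z,z+.015)]
a=np.linspace(0,2*np.pi,24,endpoint=False)
TRAY=[box(-.06,.125,-.043,.043,0,.008),np.array([[.092+.024*np.cos(t),.024*np.sin(t),z] for t in a for z in(0,.065)])]
def render(c,parts,q):
    m=np.zeros((480,640),np.uint8);C,S=np.cos(q[2]),np.sin(q[2])
    for P in parts:
        W=P@np.array([[C,S,0],[-S,C,0],[0,0,1]])+[q[0],q[1],0]
        cv2.fillConvexPoly(m,cv2.convexHull(np.round(proj(c,W)*16).astype(np.int32)),255,cv2.LINE_AA,4)
    return m/255.
def fit(views,parts,xy,yaws):
    "views: list of (camera, bool mask)"
    def cost(q):
        s=0
        for c,m in views:
            r=render(c,parts,q); s+=1-np.minimum(r,m).sum()/np.maximum(r,m).sum()
        return s/len(views)
    best=None
    for y in yaws:
        q0=np.array([*xy,y]); sx=np.vstack([q0,q0+[.012,0,0],q0+[0,.012,0],q0+[0,0,.25]])
        r=minimize(cost,q0,method="Nelder-Mead",options=dict(initial_simplex=sx,xatol=1e-4,fatol=1e-5,maxiter=200))
        if best is None or r.fun<best.fun: best=r
    return best.x,1-best.fun
def sil(name,c,near,show=True):
    "silhouette whose box centre is nearest the pixel"
    L=silhouettes(name,c); 
    if show: print(name,[(round(d["score"],2),np.round(d["extent"]).astype(int).tolist()) for d in L])
    L=[d for d in L if np.hypot((d["extent"][0]+d["extent"][2])/2-near[0],(d["extent"][1]+d["extent"][3])/2-near[1])<25]
    return L[0]["region"] if L else None
def rel(xyz,yaw):
    "rows units from the present pose to TCP xyz, tool down at yaw"
    o=status.get_obs(); R0=Ro.from_euler("xyz",o["eef_rot"]); 
    best=None
    for k in(-1,0,1):
        v=(R0.inv()*Ro.from_euler("xyz",[np.pi,0,yaw+k*np.pi])).as_rotvec()/(np.pi/2)
        if best is None or np.abs(v).max()<np.abs(best).max(): best=v
    return np.round(R0.inv().apply(np.array(xyz)-o["ee_pos"])/.5,4),np.round(best,4)
E
cat > m.py <<'E'
from h import *
t=vision.camera("top");s=vision.camera("side")
ys=np.linspace(-.5,.5,3)
for n,pt,ps in [("tray_green",(130,205),(305,185)),("tray_yellow",(221,175),(350,210)),("tray_red",(306,145),(405,243)),("tray_black",(406,165),(437,295)),("tray_blue",(487,222),(424,365))]:
    a=sil(n,t,pt);b=sil(n,s,ps)
    xy=unproj(t,pt,0)[:2]-[.03,0]
    for V in([(t,a)],[(s,b)],[(t,a),(s,b)]):
        if any(v[1] is None for v in V): print("none");continue
        q,f=fit(V,TRAY,xy,ys);print(n,np.round(q,4),round(f,3))
for n,pt,ps,z in [("tile_yellow",(247,240),(306,233),.015),("tile_black",(366,237),(347,282),.03)]:
    a=sil(n,t,pt);b=sil(n,s,ps);xy=unproj(t,pt,z+.015)[:2]
    for V in([(t,a)],[(s,b)],[(t,a),(s,b)]):
        if any(v[1] is None for v in V): print("none");continue
        q,f=fit(V,tile(z),xy,np.arange(-1.5,1.5,.5));print(n,np.round(q,4),round(f,3))
im=t["pixels"][200:380,210:480,::-1];cv2.imwrite("pics/crop.png",cv2.resize(im,None,fx=2.9,fy=2.9,interpolation=cv2.INTER_CUBIC))
E
python3 m.py
```

```text
tray_green [(0.8, [107, 157, 154, 248])]
tray_green [(0.6, [271, 166, 342, 204])]
tray_green [0.4773 0.3741 0.0264] 0.962
tray_green [0.48   0.3772 0.0302] 0.812
tray_green [0.4775 0.3739 0.0322] 0.885
tray_yellow [(0.69, [197, 130, 247, 216]), (0.29, [237, 216, 262, 263])]
tray_yellow [(0.62, [314, 191, 394, 232])]
tray_yellow [ 0.5442  0.1869 -0.0643] 0.934
tray_yellow [ 0.5453  0.1895 -0.0663] 0.87
tray_yellow [ 0.5445  0.1877 -0.0648] 0.901
tray_red [(0.72, [279, 98, 334, 190])]
tray_red [(0.72, [362, 218, 450, 266])]
tray_red [ 0.6041  0.0074 -0.1357] 0.955
tray_red [ 0.6056  0.0095 -0.129 ] 0.912
tray_red [ 0.6045  0.0077 -0.1369] 0.931
tray_black [(0.76, [383, 118, 427, 209])]
tray_black [(0.71, [284, 230, 326, 249]), (0.59, [386, 269, 488, 331])]
tray_black [ 0.5623 -0.2099 -0.0153] 0.947
tray_black [ 0.5626 -0.208  -0.002 ] 0.914
tray_black [ 0.5626 -0.2091 -0.0058] 0.927
tray_blue [(0.6, [460, 179, 512, 269])]
tray_blue [(0.84, [363, 327, 483, 417])]
tray_blue [ 0.4402 -0.3852  0.1813] 0.931
tray_blue [ 0.4415 -0.3837  0.184 ] 0.965
tray_blue [ 0.4411 -0.3843  0.1866] 0.945
tile_yellow [(0.69, [222, 226, 274, 260])]
tile_yellow [(0.68, [321, 270, 374, 295]), (0.48, [269, 166, 338, 206])]
tile_yellow [0.4325 0.1242 1.1123] 0.918
none
none
tile_black [(0.98, [344, 214, 388, 260]), (0.62, [463, 112, 489, 155]), (0.53, [235, 215, 262, 264])]
tile_black [(0.75, [324, 272, 375, 294]), (0.57, [487, 330, 545, 353])]
tile_black [ 0.4383 -0.121  -0.7273] 0.92
tile_black [ 0.4396 -0.1182 -0.6241] 0.811
tile_black [ 0.4382 -0.1208  2.4052] 0.861
```

View crop.

View pics/crop.png

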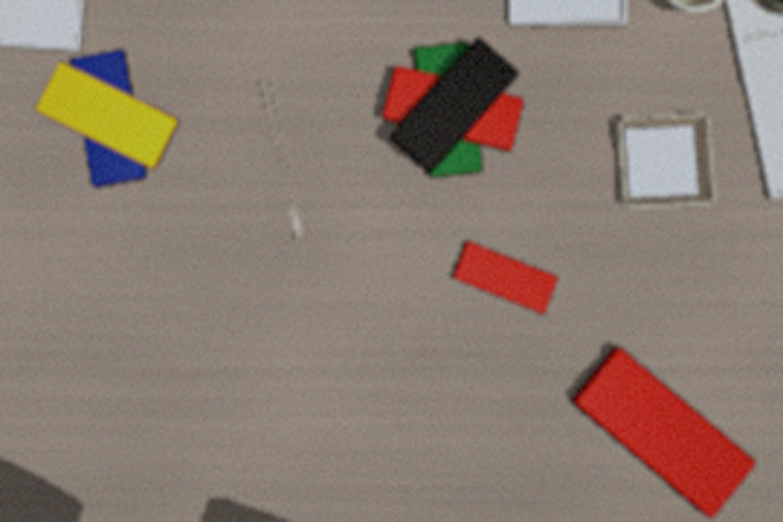

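```bash
python3 - <<'E'
from h import *
# approach: black: TCP above, fingers along tile width: tool y along tile y
print("black",rel([.4383,-.1209,.1],-.73)); print("yellow",rel([.4325,.1242,.1],1.11)); print(status.get_obs()["ee_pos"])
E
```

```text
black (array([-0.9067, -1.0303,  0.2109]), array([0.    , 0.    , 0.2446]))
yellow (array([-0.7296, -0.5731,  0.2109]), array([-0.    ,  0.    , -0.9268]))
[0.18642429 0.51743588 0.20545622]
```

Crop: yellow lies over blue. Black lies over red over green, with green almost perpendicular to red. The stack's red is the middle size, between the small one (505,277) and the large one (665,430). I start with yellow.

```bash
python3 -m pendant '[-0.73,-0.573,0.2,0,0,-0.927,0.28,-0.73,-0.573,0.2,0,0,-0.927,0.28,-0.73,-0.573,0.2,0,0,-0.927,0.28,-0.73,-0.573,0.2,0,0,-0.927,0.28,-0.73,-0.573,0.2,0,0,-0.927,0.28,-0.73,-0.573,0.2,0,0,-0.927,0.28,-0.73,-0.573,0.2,0,0,-0.927,0.28,-0.73,-0.573,0.2,0,0,-0.927,0.28,-0.73,-0.573,0.2,0,0,-0.927,0.28,-0.73,-0.573,0.2,0,0,-0.927,0.28,-0.73,-0.573,0.2,0,0,-0.927,0.28,-0.73,-0.573,0.2,0,0,-0.927,0.28]' 15; python3 - <<'E'
from h import *
print(rel([.4325,.1242,.0185],1.11))
E
```

```text
time_s: 2.1
ee_pos: [0.4338, 0.1214, 0.1047]
eef_rot: [3.141, -0.001, -2.028]
force: [0.5, 0.6, 0.0]
grip_width: 0.0601
grip_force: 0.0
(array([-0.0041,  0.0047,  0.1723]), array([ 0.0003, -0.0006,  0.0024]))
```

```bash
python3 -m pendant '[-0.004,0.005,0.08,0,0,0.002,0.28,-0.004,0.005,0.14,0,0,0.002,0.28,-0.004,0.005,0.165,0,0,0.002,0.28,-0.004,0.005,0.172,0,0,0.002,0.28,-0.004,0.005,0.172,0,0,0.002,0.28,-0.004,0.005,0.172,0,0,0.002,-0.4,-0.004,0.005,0.172,0,0,0.002,-0.4,-0.004,0.005,0.172,0,0,0.002,-0.4,-0.004,0.005,0.172,0,0,0.002,-0.4,-0.004,0.005,0.172,0,0,0.002,-0.4,-0.004,0.005,0.172,0,0,0.002,-0.4]' 20; python3 - <<'E'
from h import *
print(rel([.5445,.1877,.12],-.065))
E
```

```text
time_s: 3.2
ee_pos: [0.4319, 0.1272, 0.0202]
eef_rot: [-3.14, 0.001, -2.035]
force: [-1.5, 0.2, 7.2]
grip_width: 0.0398
grip_force: 20.0
(array([-0.2092, -0.1475, -0.1992]), array([-3.000e-04,  9.000e-04,  7.462e-01]))
```

```bash
python3 -m pendant '[0,0,-0.02,0,0,0,-0.4,0,0,-0.06,0,0,0,-0.4,0,0,-0.14,0,0,0,-0.4,-0.03,-0.02,-0.2,0,0,0.08,-0.4,-0.06,-0.04,-0.2,0,0,0.17,-0.4,-0.1,-0.07,-0.2,0,0,0.26,-0.4,-0.14,-0.1,-0.2,0,0,0.35,-0.4,-0.18,-0.13,-0.2,0,0,0.44,-0.4,-0.2,-0.14,-0.2,0,0,0.53,-0.4,-0.209,-0.147,-0.2,0,0,0.62,-0.4,-0.209,-0.147,-0.2,0,0,0.69,-0.4,-0.209,-0.147,-0.2,0,0,0.746,-0.4]'; python3 - <<'E'
from h import *
for i in range(2):
    t=vision.camera("top");print(rel([.5445,.1877,.0065],-.065))
cv2.imwrite("pics/y1.png",t["pixels"][80:280,150:450,::-1])
q=status.get_obs();print(q["ee_pos"],q["force"],q["grip_width"])
s=vision.camera("side");cv2.imwrite("pics/y1s.png",cv2.resize(s["pixels"][120:320,230:500,::-1],None,fx=2,fy=2))
E
```

```text
time_s: 4.4
ee_pos: [0.5437, 0.1877, 0.1199]
eef_rot: [-3.141, -0.0, 3.072]
force: [0.0, -0.2, -0.9]
grip_width: 0.0392
grip_force: 20.0
(array([-1.700e-03,  2.000e-04,  2.268e-01]), array([-0.0001, -0.0002, -0.0056]))
(array([-1.700e-03,  2.000e-04,  2.268e-01]), array([-0.    , -0.0001, -0.0007]))
[0.54365946 0.18765152 0.11991496] [-0.06076921 -0.06925943 -0.40606294] 0.039631772742308544
```

View pics/y1s.png

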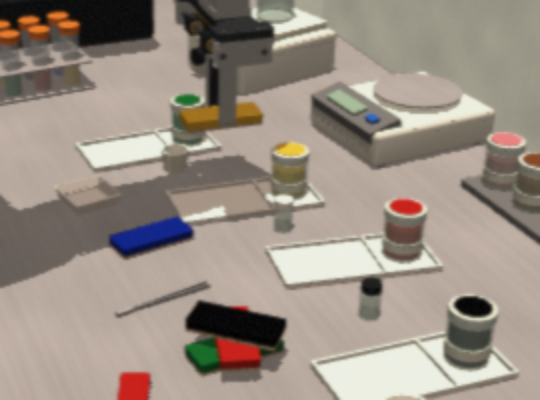

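The yellow tile hangs level (220,117 in the crop) over its tray, and the blue one is undisturbed at (150,235).

```bash
python3 -m pendant '[-0.002,0,0.06,0,0,0,-0.4,-0.002,0,0.13,0,0,0,-0.4,-0.002,0,0.18,0,0,0,-0.4,-0.002,0,0.2,0,0,0,-0.4,-0.002,0,0.21,0,0,0,-0.4,-0.002,0,0.215,0,0,0,-0.4,-0.002,0,0.218,0,0,0,-0.4,-0.002,0,0.22,0,0,0,-0.4,-0.002,0,0.22,0,0,0,-0.4]';python3 -m pendant '[0,0,0.001,0,0,0,-0.4,0,0,0.002,0,0,0,-0.4,0,0,0.003,0,0,0,-0.4,0,0,0.004,0,0,0,-0.4,0,0,0.004,0,0,0,-0.4]'
```

```text
time_s: 5.45
ee_pos: [0.5451, 0.1877, 0.01]
eef_rot: [3.141, 0.001, 3.077]
force: [0.4, 0.7, -0.8]
grip_width: 0.0396
grip_force: 20.0
time_s: 5.95
ee_pos: [0.5449, 0.1876, 0.0083]
eef_rot: [-3.142, 0.0, 3.077]
force: [-4.7, -0.7, 9.2]
grip_width: 0.0395
grip_force: 20.0
```

```bash
python3 -m pendant '[0,0,-0.001,0,0,0,-0.05,0,0,-0.001,0,0,0,0,0,0,-0.001,0,0,0,0.1,0,0,-0.001,0,0,0,0.1,0,0,-0.02,0,0,0,0.1,0,0,-0.07,0,0,0,0.1,0,0,-0.15,0,0,0,0.1,0,0,-0.22,0,0,0,0.28]'; python3 - <<'E'
from h import *
t=vision.camera("top");s=vision.camera("side")
a=sil("tile_blue",t,(248,241));b=sil("tile_blue",s,(306,238));
xy=unproj(t,(248,241),.015)[:2]
for V in([(t,a)],[(s,b)],[(t,a),(s,b)]):
    if any(v[1] is None for v in V): print("none");continue
    q,f=fit(V,tile(0),xy,np.arange(-1.5,1.5,.5));print(np.round(q,4),round(f,3))
print(rel([*q[:2],.1],q[2]))
cv2.imwrite("pics/t2.png",t["pixels"][90:290,90:530,::-1])
E
```

```text
time_s: 6.75
ee_pos: [0.5448, 0.1876, 0.1197]
eef_rot: [3.141, 0.001, 3.077]
force: [1.2, 0.5, 0.2]
grip_width: 0.0566
grip_force: 0.0
tile_blue [(0.85, [237, 216, 260, 262])]
tile_blue [(0.93, [286, 230, 324, 251]), (0.64, [314, 188, 393, 233])]
[0.4326 0.1259 0.1919] 0.854
[0.4329 0.1282 0.2995] 0.84
[0.432  0.1262 0.219 ] 0.843
(array([ 0.2177, -0.1374,  0.0362]), array([ 0.0002,  0.0009, -0.1806]))
```

View pics/t2.png

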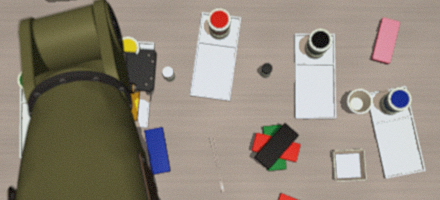

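```bash
cat >> h.py <<'E'
HUE={"blue":((105,110,40),(130,255,255)),"red":((0,150,60),(8,255,255)),"green":((40,100,25),(90,255,255)),"black":((0,0,0),(180,255,50)),"yellow":((20,120,80),(35,255,255))}
def cmask(c,col,ctr,r):
    h=cv2.cvtColor(c["pixels"],cv2.COLOR_RGB2HSV); m=cv2.inRange(h,*[np.array(x) for x in HUE[col]])
    k=np.zeros_like(m);cv2.circle(k,ctr,r,255,-1);m&=k
    n,l,s,_=cv2.connectedComponentsWithStats(m); i=1+s[1:,4].argmax(); return l==i
E
python3 - <<'E'
from h import *
t=vision.camera("top");s=vision.camera("side")
a=cmask(t,"blue",(248,241),35);b=cmask(s,"blue",(306,238),30);print(a.sum(),b.sum())
xy=unproj(t,(248,241),.015)[:2]
for V in([(t,a)],[(s,b)],[(t,a),(s,b)]):
    q,f=fit(V,tile(0),xy,np.arange(-.6,.8,.3));print(np.round(q,4),round(f,3))
q=[.4325,.1258,.2];print(rel([*q[:2],.1],q[2]))
E
```

```text
817 439
[0.4321 0.1269 0.2193] 0.815
[0.4372 0.1325 0.3495] 0.701
[0.4318 0.1273 0.2393] 0.751
(array([ 0.2151, -0.1375,  0.0335]), array([-0.0002, -0.001 , -0.1685]))
```

```bash
python3 -m pendant '[0.215,-0.138,0.03,0,0,-0.168,0.3,0.215,-0.138,0.03,0,0,-0.168,0.3,0.215,-0.138,0.03,0,0,-0.168,0.3,0.215,-0.138,0.03,0,0,-0.168,0.3,0.215,-0.138,0.1,0,0,-0.168,0.3,0.215,-0.138,0.18,0,0,-0.168,0.3,0.215,-0.138,0.21,0,0,-0.168,0.3,0.215,-0.138,0.224,0,0,-0.168,0.3,0.215,-0.138,0.228,0,0,-0.168,0.3,0.215,-0.138,0.228,0,0,-0.168,0.3]';python3 -m pendant '[0,0,0,0,0,0,-0.4,0,0,0,0,0,0,-0.4,0,0,0,0,0,0,-0.4,0,0,0,0,0,0,-0.4,0,0,0,0,0,0,-0.4,0,0,0,0,0,0,-0.4]'; python3 - <<'E'
from h import *
print(rel([.4411,-.3843,.12],.186))
E
```

```text
time_s: 8.05
ee_pos: [0.4336, 0.1259, 0.0038]
eef_rot: [-3.142, 0.001, -2.942]
force: [-0.1, 0.6, 0.8]
grip_width: 0.0612
grip_force: 0.0
time_s: 8.65
ee_pos: [0.4334, 0.1258, 0.004]
eef_rot: [3.142, 0.001, -2.942]
force: [-2.2, 1.4, 6.1]
grip_width: 0.0399
grip_force: 20.0
(array([ 0.1866, -1.0031, -0.2323]), array([0.0001, 0.0006, 0.0084]))
```

```bash
python3 -m pendant '[0,0,-0.02,0,0,0,-0.4,0,0,-0.06,0,0,0,-0.4,0,0,-0.14,0,0,0,-0.4,0.01,-0.05,-0.21,0,0,0,-0.4,0.03,-0.13,-0.23,0,0,0,-0.4,0.05,-0.22,-0.23,0,0,0,-0.4,0.06,-0.31,-0.23,0,0,0,-0.4,0.08,-0.4,-0.23,0,0,0,-0.4,0.1,-0.49,-0.23,0,0,0,-0.4,0.11,-0.58,-0.23,0,0,0,-0.4,0.13,-0.66,-0.23,0,0,0,-0.4,0.13,-0.7,-0.23,0,0,0,-0.4]'; python3 - <<'E'
from h import *
print(rel([.4411,-.3843,.12],.186))
E
```

```text
time_s: 9.85
ee_pos: [0.4379, -0.2331, 0.119]
eef_rot: [-3.141, -0.0, -2.945]
force: [-0.2, -0.1, -1.6]
grip_width: 0.0396
grip_force: 20.0
(array([ 0.0528, -0.2978, -0.002 ]), array([-0.0003, -0.0001,  0.0069]))
```

```bash
python3 -m pendant '[0.015,-0.08,0,0,0,0,-0.4,0.03,-0.17,0,0,0,0,-0.4,0.045,-0.25,0,0,0,0.005,-0.4,0.053,-0.298,0,0,0,0.005,-0.4,0.053,-0.298,0.02,0,0,0.005,-0.4,0.053,-0.298,0.08,0,0,0.005,-0.4,0.053,-0.298,0.14,0,0,0.005,-0.4,0.053,-0.298,0.185,0,0,0.005,-0.4,0.053,-0.298,0.203,0,0,0.005,-0.4,0.053,-0.298,0.21,0,0,0.005,-0.4,0.053,-0.298,0.215,0,0,0.005,-0.4,0.053,-0.298,0.215,0,0,0.005,-0.4]';python3 -m pendant '[0,0,0.002,0,0,0,-0.4,0,0,0.004,0,0,0,-0.4,0,0,0.006,0,0,0,-0.4,0,0,0.008,0,0,0,-0.4,0,0,0.009,0,0,0,-0.4,0,0,0.009,0,0,0,-0.4]'
```

```text
time_s: 11.05
ee_pos: [0.4425, -0.3817, 0.0118]
eef_rot: [-3.141, 0.001, -2.95]
force: [0.6, -0.9, -1.6]
grip_width: 0.0394
grip_force: 20.0
time_s: 11.65
ee_pos: [0.4422, -0.3816, 0.007]
eef_rot: [-3.141, 0.0, -2.95]
force: [-2.5, 1.3, 6.0]
grip_width: 0.0393
grip_force: 20.0
```

```bash
python3 - <<'E'
from h import *
print(rel([.4411,-.3843,.007],.186))
E
```

```text
(array([ 0.0033, -0.0049, -0.    ]), array([-0.0001,  0.    ,  0.0035]))
```

```bash
python3 -m pendant '[0,0,-0.006,0,0,0,-0.4,0.003,-0.005,-0.006,0,0,0.003,-0.4,0.003,-0.005,-0.006,0,0,0.003,-0.4,0.003,-0.005,-0.003,0,0,0.003,-0.4,0.003,-0.005,-0.001,0,0,0.003,-0.4,0.003,-0.005,0,0,0,0.003,-0.4]';python3 -m pendant '[0,0,0,0,0,0,-0.05,0,0,0,0,0,0,0,0,0,0,0,0,0,0.1,0,0,0,0,0,0,0.1,0,0,-0.02,0,0,0,0.1,0,0,-0.07,0,0,0,0.1,0,0,-0.15,0,0,0,0.1,0,0,-0.22,0,0,0,0.28]'; python3 - <<'E'
from h import *
t=vision.camera("top")
a=sil("tile_black",t,(366,237));V=[(t,a)]
xy=unproj(t,(366,237),.045)[:2]
q,f=fit(V,tile(.03),xy,np.arange(-1.2,0,.3));print(np.round(q,4),round(f,3))
V=[(t,cmask(t,"black",(366,237),32))]
q,f=fit(V,tile(.03),xy,np.arange(-1.2,0,.3));print(np.round(q,4),round(f,3))
print(rel([.4383,-.1209,.12],-.735))
E
```

```text
time_s: 12.25
ee_pos: [0.4411, -0.3842, 0.007]
eef_rot: [3.141, -0.0, -2.955]
force: [-6.2, 4.1, 14.1]
grip_width: 0.0397
grip_force: 20.0
time_s: 13.05
ee_pos: [0.4412, -0.3842, 0.1188]
eef_rot: [-3.141, 0.0, -2.955]
force: [-0.3, 0.6, 0.4]
grip_width: 0.0567
grip_force: 0.0
tile_black [(0.78, [346, 214, 392, 259]), (0.78, [462, 110, 490, 154])]
[ 0.4383 -0.1209 -0.7114] 0.936
[ 0.4372 -0.1199 -0.7317] 0.806
(array([-0.0896,  0.5222,  0.0012]), array([-0.0027,  0.0049,  0.5868]))
```

```bash
python3 -m pendant '[-0.09,0.522,0,0,0,0.587,0.3,-0.09,0.522,0,0,0,0.587,0.3,-0.09,0.522,0,0,0,0.587,0.3,-0.09,0.522,0,0,0,0.587,0.3,-0.09,0.522,0,0,0,0.587,0.3,-0.09,0.522,0,0,0,0.587,0.3,-0.09,0.522,0,0,0,0.587,0.3,-0.09,0.522,0,0,0,0.587,0.3,-0.09,0.522,0.03,0,0,0.587,0.3,-0.09,0.522,0.03,0,0,0.587,0.3]';python3 - <<'E'
from h import *
print(rel([.4383,-.1209,.0345],-.73))
E
```

```text
time_s: 14.15
ee_pos: [0.4362, -0.1196, 0.1002]
eef_rot: [-3.141, -0.002, 2.408]
force: [-0.1, 0.5, -0.3]
grip_width: 0.0608
grip_force: 0.0
(array([-0.0051,  0.001 ,  0.1315]), array([-0.0006, -0.0014, -0.0026]))
```

```bash
python3 -m pendant '[-0.003,0.001,0.06,0,0,-0.003,0.3,-0.003,0.001,0.11,0,0,-0.003,0.3,-0.003,0.001,0.127,0,0,-0.003,0.3,-0.003,0.001,0.131,0,0,-0.003,0.3,-0.003,0.001,0.131,0,0,-0.003,0.3,-0.003,0.001,0.131,0,0,-0.003,-0.4,-0.003,0.001,0.131,0,0,-0.003,-0.4,-0.003,0.001,0.131,0,0,-0.003,-0.4,-0.003,0.001,0.131,0,0,-0.003,-0.4,-0.003,0.001,0.131,0,0,-0.003,-0.4,-0.003,0.001,0.131,0,0,-0.003,-0.4]';python3 - <<'E'
from h import *
print(rel([.5625,-.209,.12],-.008))
E
```

```text
time_s: 15.25
ee_pos: [0.4387, -0.1202, 0.0365]
eef_rot: [3.141, 0.001, 2.411]
force: [-1.4, 0.6, 6.8]
grip_width: 0.0399
grip_force: 20.0
(array([-0.303 ,  0.033 , -0.1668]), array([ 0.    ,  0.0006, -0.46  ]))
```

```bash
python3 -m pendant '[0,0,-0.02,0,0,0,-0.4,0,0,-0.06,0,0,0,-0.4,0,0,-0.12,0,0,0,-0.4,-0.04,0.005,-0.167,0,0,-0.06,-0.4,-0.1,0.01,-0.167,0,0,-0.14,-0.4,-0.17,0.02,-0.167,0,0,-0.23,-0.4,-0.23,0.025,-0.167,0,0,-0.32,-0.4,-0.28,0.03,-0.167,0,0,-0.4,-0.4,-0.303,0.033,-0.167,0,0,-0.46,-0.4,-0.303,0.033,-0.167,0,0,-0.46,-0.4,-0.303,0.033,-0.167,0,0,-0.46,-0.4]';python3 - <<'E'
from h import *
print(rel([.5625,-.209,.007],-.008))
E
```

```text
time_s: 16.35
ee_pos: [0.5617, -0.2086, 0.1195]
eef_rot: [3.141, -0.001, 3.131]
force: [-0.6, -0.2, -1.2]
grip_width: 0.0396
grip_force: 20.0
(array([-0.0017, -0.0009,  0.225 ]), array([ 0.0002, -0.0004, -0.0019]))
```

```bash
python3 -m pendant '[-0.002,-0.001,0.05,0,0,0,-0.4,-0.002,-0.001,0.12,0,0,0,-0.4,-0.002,-0.001,0.17,0,0,0,-0.4,-0.002,-0.001,0.195,0,0,0,-0.4,-0.002,-0.001,0.205,0,0,0,-0.4,-0.002,-0.001,0.21,0,0,0,-0.4,-0.002,-0.001,0.213,0,0,0,-0.4,-0.002,-0.001,0.213,0,0,0,-0.4]';python3 -m pendant '[0,0,0.002,0,0,0,-0.4,0,0,0.004,0,0,0,-0.4,0,0,0.006,0,0,0,-0.4,0,0,0.007,0,0,0,-0.4,0,0,0.007,0,0,0,-0.4]'
```

```text
time_s: 17.15
ee_pos: [0.5636, -0.2095, 0.0138]
eef_rot: [-3.141, 0.001, 3.133]
force: [-0.3, -0.1, -1.2]
grip_width: 0.0397
grip_force: 20.0
time_s: 17.65
ee_pos: [0.5633, -0.2094, 0.0096]
eef_rot: [3.142, 0.0, 3.133]
force: [-1.4, 0.6, 0.6]
grip_width: 0.0396
grip_force: 20.0
```

Barely touching; a bit further until the floor carries it.

```bash
python3 -m pendant '[0,0,0.001,0,0,0,-0.4,0,0,0.002,0,0,0,-0.4,0,0,0.002,0,0,0,-0.4]'
```

```text
time_s: 17.95
ee_pos: [0.5633, -0.2094, 0.0095]
eef_rot: [-3.141, 0.0, 3.134]
force: [-7.0, 2.3, 12.0]
grip_width: 0.0396
grip_force: 20.0
```

```bash
python3 -m pendant '[0,0,-0.001,0,0,0,-0.05,0,0,-0.001,0,0,0,0,0,0,-0.001,0,0,0,0.1,0,0,-0.001,0,0,0,0.1,0,0,-0.02,0,0,0,0.1,0,0,-0.07,0,0,0,0.1,0,0,-0.15,0,0,0,0.1,0,0,-0.22,0,0,0,0.28]'; python3 - <<'E'
from h import *
t=vision.camera("top")
xy=unproj(t,(366,238),.03)[:2]
a=sil("tile_red",t,(366,238))
for m in(a,cmask(t,"red",(366,238),35)):
    if m is None: continue
    print(m.sum());q,f=fit([(t,m)],tile(.015),xy,np.arange(.6,2,.3));print(np.round(q,4),round(f,3))
a=sil("tile_black",t,(405,188))
print(rel([*q[:2],.1],q[2]))
cv2.imwrite("pics/t3.png",cv2.resize(t["pixels"][90:290,200:530,::-1],None,fx=2,fy=2))
E
```

```text
time_s: 18.75
ee_pos: [0.5632, -0.2094, 0.1207]
eef_rot: [-3.141, 0.0, 3.133]
force: [0.1, -0.4, 0.4]
grip_width: 0.0568
grip_force: 0.0
tile_red [(0.75, [344, 223, 361, 244]), (0.25, [279, 101, 330, 190])]
295
[ 0.4359 -0.0797 -0.7947] 0.3
305
[ 0.4466 -0.0908  1.2789] 0.299
tile_black []
(array([0.2373, 0.2362, 0.0412]), array([-0.0028,  0.0016, -0.8193]))
```

View pics/t3.png

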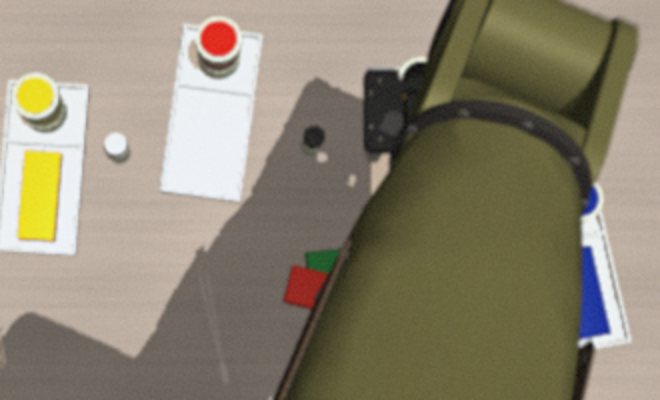

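Yellow sits well in its tray, at (40,195) in the crop. The arm hides the red and green stack (315,280), so I move aside and pre-turn the wrist the long way, which joint 6 needs.

```bash
python3 -m pendant '[0.2,0.62,0,0,0,0.95,0.3,0.2,0.62,0,0,0,0.95,0.3,0.2,0.62,0,0,0,0.95,0.3,0.2,0.62,0,0,0,0.95,0.3,0.2,0.62,0,0,0,0.95,0.3,0.2,0.62,0,0,0,0.95,0.3,0.2,0.62,0,0,0,0.95,0.3,0.2,0.62,0,0,0,0.95,0.3,0.2,0.62,0,0,0,0.95,0.3,0.2,0.62,0,0,0,0.95,0.3,0.2,0.62,0,0,0,0.95,0.3]'; python3 - <<'E'
from h import *
t=vision.camera("top")
xy=unproj(t,(366,238),.03)[:2]
a=sil("tile_red",t,(366,238))
for m in(a,cmask(t,"red",(366,238),35)):
    if m is None: continue
    print(m.sum());q,f=fit([(t,m)],tile(.015),xy,np.arange(.6,2,.3));print(np.round(q,4),round(f,3))
for n,p in(("black",(405,188)),("blue",(487,240)),("yellow",(221,190))):
    m=sil("tile_"+n,t,p)
    if m is not None: print(n,fit([(t,m)],tile(.003),unproj(t,p,.018)[:2],[-.2,0,.2]))
print(rel([*q[:2],.1],q[2]))
E
```

```text
time_s: 20.0
ee_pos: [0.4652, 0.1015, 0.1176]
eef_rot: [-3.14, 0.0, 1.636]
force: [0.4, -0.6, 0.3]
grip_width: 0.0613
grip_force: 0.0
tile_red [(0.59, [344, 223, 390, 257]), (0.59, [368, 284, 405, 311]), (0.56, [405, 318, 474, 382])]
945
[ 0.4374 -0.1235  1.323 ] 0.916
857
[ 0.4381 -0.1215  1.3235] 0.837
tile_black [(0.81, [460, 108, 490, 154]), (0.56, [400, 156, 419, 202]), (0.46, [345, 222, 391, 252])]
black (array([ 0.56326418, -0.21267689, -0.0260774 ]), np.float64(0.8922201698151282))
tile_blue []
tile_yellow []
(array([-0.4406, -0.0869,  0.0363]), array([-4.000e-04,  1.000e-04,  2.034e-01]))
```

```bash
python3 -m pendant '[-0.443,-0.087,0.035,0,0,0.203,0.3,-0.443,-0.087,0.035,0,0,0.203,0.3,-0.443,-0.087,0.035,0,0,0.203,0.3,-0.443,-0.087,0.035,0,0,0.203,0.3,-0.443,-0.087,0.035,0,0,0.203,0.3,-0.443,-0.087,0.035,0,0,0.203,0.3,-0.443,-0.087,0.06,0,0,0.203,0.3,-0.443,-0.087,0.06,0,0,0.203,0.3]';python3 - <<'E'
from h import *
print(rel([.4378,-.1225,.0195],1.323))
E
```

```text
time_s: 21.05
ee_pos: [0.4372, -0.1215, 0.0868]
eef_rot: [-3.139, -0.0, 1.324]
force: [-0.0, 0.3, 0.6]
grip_width: 0.0612
grip_force: 0.0
(array([-0.0017,  0.0019,  0.1345]), array([-0.0016, -0.0002,  0.0005]))
```

```bash
python3 -m pendant '[-0.002,0.001,0.06,0,0,0,0.3,-0.002,0.001,0.11,0,0,0,0.3,-0.002,0.001,0.129,0,0,0,0.3,-0.002,0.001,0.134,0,0,0,0.3,-0.002,0.001,0.134,0,0,0,0.3,-0.002,0.001,0.134,0,0,0,-0.4,-0.002,0.001,0.134,0,0,0,-0.4,-0.002,0.001,0.134,0,0,0,-0.4,-0.002,0.001,0.134,0,0,0,-0.4,-0.002,0.001,0.134,0,0,0,-0.4,-0.002,0.001,0.134,0,0,0,-0.4]';python3 - <<'E'
from h import *
print(rel([.6045,.0077,.12],-.136))
E
```

```text
time_s: 22.15
ee_pos: [0.4384, -0.1238, 0.022]
eef_rot: [3.141, 0.0, 1.322]
force: [-1.8, 1.2, 6.5]
grip_width: 0.0402
grip_force: 20.0
(array([ 0.3367,  0.2574, -0.1959]), array([ 4.000e-04, -3.000e-04,  9.284e-01]))
```

```bash
python3 -m pendant '[0,0,-0.02,0,0,0,-0.4,0,0,-0.06,0,0,0,-0.4,0,0,-0.12,0,0,0.05,-0.4,0.02,0.01,-0.19,0,0,0.12,-0.4,0.06,0.04,-0.196,0,0,0.21,-0.4,0.11,0.08,-0.196,0,0,0.3,-0.4,0.16,0.12,-0.196,0,0,0.39,-0.4,0.21,0.16,-0.196,0,0,0.48,-0.4,0.26,0.2,-0.196,0,0,0.57,-0.4,0.3,0.23,-0.196,0,0,0.66,-0.4,0.337,0.257,-0.196,0,0,0.75,-0.4,0.337,0.257,-0.196,0,0,0.84,-0.4]';python3 - <<'E'
from h import *
print(rel([.6045,.0077,.12],-.136))
E
```

```text
time_s: 23.35
ee_pos: [0.6053, 0.0097, 0.1196]
eef_rot: [-3.141, -0.0, -0.001]
force: [-0.4, -0.9, -0.8]
grip_width: 0.0396
grip_force: 20.0
(array([-0.0016,  0.0039, -0.0008]), array([-0.0001, -0.    ,  0.0858]))
```

```bash
python3 -m pendant '[-0.002,0.003,0,0,0,0.086,-0.4,-0.002,0.003,0.03,0,0,0.086,-0.4,-0.002,0.003,0.1,0,0,0.086,-0.4,-0.002,0.003,0.16,0,0,0.086,-0.4,-0.002,0.003,0.19,0,0,0.086,-0.4,-0.002,0.003,0.203,0,0,0.086,-0.4,-0.002,0.003,0.21,0,0,0.086,-0.4,-0.002,0.003,0.213,0,0,0.086,-0.4,-0.002,0.003,0.213,0,0,0.086,-0.4]';python3 -m pendant '[0,0,0.002,0,0,0,-0.4,0,0,0.004,0,0,0,-0.4,0,0,0.006,0,0,0,-0.4,0,0,0.006,0,0,0,-0.4]'; python3 - <<'E'
from h import *
print(rel([.6045,.0077,.01],-.136))
E
```

```text
time_s: 24.25
ee_pos: [0.6037, 0.0065, 0.0138]
eef_rot: [-3.142, -0.001, -0.132]
force: [-0.0, 0.9, -0.7]
grip_width: 0.0397
grip_force: 20.0
time_s: 24.65
ee_pos: [0.6033, 0.0065, 0.01]
eef_rot: [-3.142, -0.0, -0.132]
force: [0.4, -0.2, 0.2]
grip_width: 0.0401
grip_force: 20.0
(array([ 0.0021, -0.0027,  0.0001]), array([-0.    , -0.0001,  0.0025]))
```

```bash
python3 -m pendant '[0.002,-0.002,-0.001,0,0,0.002,-0.4,0.002,-0.002,0.001,0,0,0.002,-0.4,0.002,-0.002,0.002,0,0,0.002,-0.4,0.002,-0.002,0.003,0,0,0.002,-0.4]'
```

```text
time_s: 25.05
ee_pos: [0.6047, 0.0075, 0.01]
eef_rot: [-3.141, -0.001, -0.135]
force: [-9.0, 1.0, 20.2]
grip_width: 0.0396
grip_force: 20.0
```

```bash
python3 -m pendant '[0,0,-0.002,0,0,0,-0.3,0,0,-0.002,0,0,0,0,0,0,-0.002,0,0,0,0.1,0,0,-0.002,0,0,0,0.1,0,0,-0.02,0,0,0,0.1,0,0,-0.07,0,0,0,0.1,0,0,-0.15,0,0,0,0.1,0,0,-0.22,0,0,0,0.3,-0.1,-0.1,-0.22,0,0,0,0.3,-0.2,-0.2,-0.22,0,0,0,0.3,-0.3,-0.3,-0.22,0,0,0,0.3,-0.3,-0.3,-0.22,0,0,0,0.3]'; python3 - <<'E'
from h import *
t=vision.camera("top")
xy=unproj(t,(365,238),.015)[:2]
a=sil("tile_green",t,(365,238))
for m in(a,cmask(t,"green",(365,238),35)):
    if m is None: continue
    print(m.sum());q,f=fit([(t,m)],tile(0),xy,np.arange(-1.4,1.6,.4));print(np.round(q,4),round(f,3))
print(rel([*q[:2],.1],q[2]))
cv2.imwrite("pics/t4.png",cv2.resize(t["pixels"][90:290,200:530,::-1],None,fx=2,fy=2))
E
```

```text
time_s: 26.25
ee_pos: [0.482, 0.1678, 0.1192]
eef_rot: [-3.141, -0.001, -0.136]
force: [1.2, 1.0, -0.3]
grip_width: 0.0611
grip_force: 0.0
tile_green [(0.58, [354, 215, 378, 264])]
891
[ 0.437  -0.1211  0.1046] 0.892
818
[ 0.4386 -0.1194  0.1185] 0.824
(array([-0.0077,  0.5849,  0.0382]), array([-0.0004, -0.    , -0.1587]))
```

View pics/t4.png

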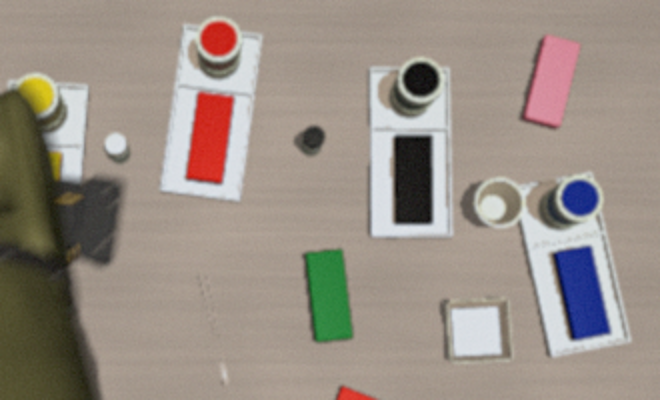

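Red (210,138), black (412,180) and blue (582,292) all lie centred in their trays. Green (330,295) is left alone on the bench.

```bash
python3 -m pendant '[-0.008,0.586,0.035,0,0,-0.155,0.3,-0.008,0.586,0.035,0,0,-0.155,0.3,-0.008,0.586,0.035,0,0,-0.155,0.3,-0.008,0.586,0.035,0,0,-0.155,0.3,-0.008,0.586,0.035,0,0,-0.155,0.3,-0.008,0.586,0.035,0,0,-0.155,0.3,-0.008,0.586,0.035,0,0,-0.155,0.3,-0.008,0.586,0.1,0,0,-0.155,0.3,-0.008,0.586,0.1,0,0,-0.155,0.3]';python3 - <<'E'
from h import *
print(rel([.4378,-.1203,.005],.11))
E
```

```text
time_s: 27.25
ee_pos: [0.4383, -0.123, 0.0664]
eef_rot: [-3.14, 0.004, 0.107]
force: [0.3, 0.3, 0.9]
grip_width: 0.061
grip_force: 0.0
(array([ 1.000e-04, -5.200e-03,  1.228e-01]), array([-0.0012,  0.0025, -0.0017]))
```

```bash
python3 -m pendant '[0,-0.003,0.06,0,0,0,0.3,0,-0.003,0.1,0,0,0,0.3,0,-0.003,0.117,0,0,0,0.3,0,-0.003,0.122,0,0,0,0.3,0,-0.003,0.122,0,0,0,0.3,0,-0.003,0.122,0,0,0,-0.4,0,-0.003,0.122,0,0,0,-0.4,0,-0.003,0.122,0,0,0,-0.4,0,-0.003,0.122,0,0,0,-0.4,0,-0.003,0.122,0,0,0,-0.4,0,-0.003,0.122,0,0,0,-0.4]';python3 - <<'E'
from h import *
print(rel([.4774,.3741,.12],.03))
E
```

```text
time_s: 28.35
ee_pos: [0.4399, -0.1218, 0.0079]
eef_rot: [3.141, -0.001, 0.108]
force: [-1.3, 1.8, 6.2]
grip_width: 0.0398
grip_force: 20.0
(array([ 0.1818, -0.9778, -0.2242]), array([ 0.0001, -0.0004,  0.0497]))
```

```bash
python3 -m pendant '[0,0,-0.02,0,0,0,-0.4,0,0,-0.06,0,0,0,-0.4,0,0,-0.14,0,0,0,-0.4,0.01,-0.05,-0.21,0,0,0,-0.4,0.03,-0.13,-0.224,0,0,0.01,-0.4,0.05,-0.22,-0.224,0,0,0.02,-0.4,0.06,-0.31,-0.224,0,0,0.03,-0.4,0.08,-0.4,-0.224,0,0,0.04,-0.4,0.1,-0.49,-0.224,0,0,0.05,-0.4,0.11,-0.58,-0.224,0,0,0.05,-0.4,0.13,-0.66,-0.224,0,0,0.05,-0.4,0.13,-0.7,-0.224,0,0,0.05,-0.4]'; python3 - <<'E'
from h import *
print(rel([.4774,.3741,.12],.03))
E
```

```text
time_s: 29.55
ee_pos: [0.4663, 0.2361, 0.12]
eef_rot: [-3.141, -0.0, 0.032]
force: [-0.2, -0.5, -2.7]
grip_width: 0.0396
grip_force: 20.0
(array([ 3.080e-02, -2.752e-01,  1.000e-04]), array([-0.0002, -0.0003,  0.001 ]))
```

```bash
python3 -m pendant '[0.01,-0.08,0,0,0,0,-0.4,0.02,-0.17,0,0,0,0,-0.4,0.031,-0.25,0,0,0,0,-0.4,0.031,-0.276,0,0,0,0,-0.4,0.031,-0.276,0.02,0,0,0,-0.4,0.031,-0.276,0.08,0,0,0,-0.4,0.031,-0.276,0.14,0,0,0,-0.4,0.031,-0.276,0.18,0,0,0,-0.4,0.031,-0.276,0.2,0,0,0,-0.4,0.031,-0.276,0.207,0,0,0,-0.4,0.031,-0.276,0.21,0,0,0,-0.4,0.031,-0.276,0.21,0,0,0,-0.4]';python3 - <<'E'
from h import *
print(rel([.4774,.3741,.011],.03))
E
```

```text
time_s: 30.75
ee_pos: [0.4783, 0.3716, 0.0153]
eef_rot: [-3.141, -0.001, 0.029]
force: [0.3, -0.8, -0.4]
grip_width: 0.0394
grip_force: 20.0
(array([-0.0016, -0.005 ,  0.0087]), array([-0.0004, -0.0007, -0.0004]))
```

```bash
python3 -m pendant '[-0.001,-0.005,0,0,0,0,-0.4,-0.001,-0.005,0.002,0,0,0,-0.4,-0.001,-0.005,0.004,0,0,0,-0.4,-0.001,-0.005,0.006,0,0,0,-0.4,-0.001,-0.005,0.007,0,0,0,-0.4,-0.001,-0.005,0.008,0,0,0,-0.4,-0.001,-0.005,0.008,0,0,0,-0.4]'
```

```text
time_s: 31.45
ee_pos: [0.4773, 0.3741, 0.011]
eef_rot: [3.142, -0.0, 0.03]
force: [-3.5, -1.8, 6.5]
grip_width: 0.0397
grip_force: 20.0
```

Down and carried by the floor. Release, then move aside toward the middle to look.

```bash
python3 -m pendant '[0,0,-0.001,0,0,0,-0.3,0,0,-0.001,0,0,0,0,0,0,-0.001,0,0,0,0.1,0,0,-0.001,0,0,0,0.1,0,0,-0.02,0,0,0,0.1,0,0,-0.07,0,0,0,0.1,0,0,-0.15,0,0,0,0.1,0,0,-0.24,0,0,0,0.3,-0.1,0.1,-0.24,0,0,0,0.3,-0.15,0.2,-0.24,0,0,0,0.3]';python3 -m pendant '[0,0.4,0,0,0,0,0.3,0,0.4,0,0,0,0,0.3,0,0.4,0,0,0,0,0.3,0,0.4,0,0,0,0,0.3,0,0.4,0,0,0,0,0.3]'; python3 - <<'E'
from h import *
t=vision.camera("top")
Q={"green":(.4774,.3741,.03),"yellow":(.5445,.1877,-.065),"red":(.6045,.0077,-.136),"black":(.5625,-.209,-.008),"blue":(.4411,-.3843,.186)}
for n,q in Q.items():
    p=proj(t,np.array([[q[0],q[1],.018]]))[0]; m=sil("tile_"+n,t,p,False)
    if m is None: m=cmask(t,n,tuple(int(v) for v in p),34)
    print(n,np.round(fit([(t,m)],tile(.003),q[:2],[q[2]])[0]-q,4))
cv2.imwrite("pics/t5.png",cv2.resize(t["pixels"][80:290,90:530,::-1],None,fx=1.8,fy=1.8))
s=vision.camera("side");cv2.imwrite("pics/s5.png",s["pixels"][:,:,::-1])
E
```

```text
time_s: 32.45
ee_pos: [0.4175, 0.2944, 0.1322]
eef_rot: [-3.14, -0.003, 0.031]
force: [0.9, -0.2, -0.1]
grip_width: 0.0611
grip_force: 0.0
time_s: 32.95
ee_pos: [0.4243, 0.0901, 0.1313]
eef_rot: [3.141, -0.001, 0.024]
force: [-0.1, 0.2, -0.5]
grip_width: 0.0611
grip_force: 0.0
green [-0.002  -0.0031 -0.0297]
yellow [ 0.0082 -0.0022  0.0099]
red [ 0.0019 -0.0033 -0.0002]
black [-0.0008 -0.0032 -0.0428]
blue [-0.0015 -0.0024  0.0074]
```

View pics/t5.png

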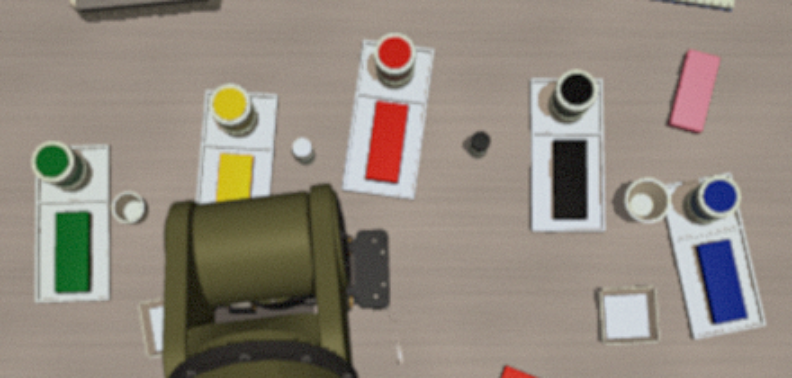

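View pics/s5.png

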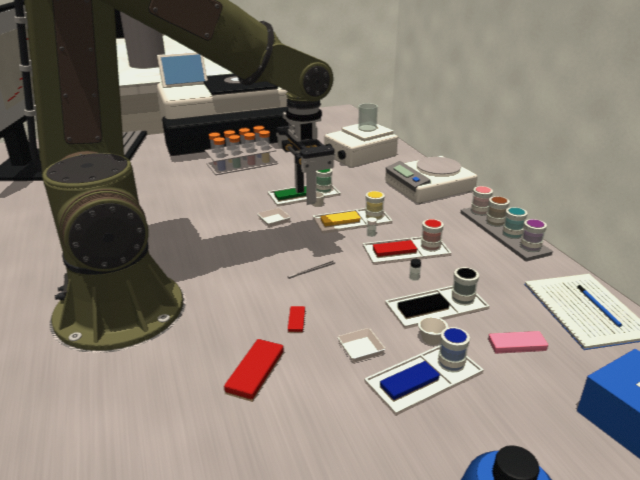

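All five tiles lie flat, face up and lengthwise, within about 3 mm of the middle of their trays. In the top crop green is at (72,252), yellow at (236,178, partly behind the arm but centred in the earlier view), red (386,142), black (570,180) and blue (721,281). The side view confirms them and the look-alikes haven't moved.

```bash
python3 -c "
from station import order
print(order.hand_in())"
```

```text
the job is handed in; nothing more can be done
None
```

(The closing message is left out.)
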